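Feed the tins one place with the hand wheel

TASK

Feed the row of two sample tins on by one place: with the fingertips push the hand wheel round by its red upright handle, clockwise seen from above, through exactly one full turn, so that the handle stands over the red mark on the base again and the front tin has come onto the yellow-ringed disc in the track. Only push the handle gently, never grip it or turn the wheel back past its mark, and touch neither the tins nor the pusher; leave the things standing around where they are, and finish clear of everything.

Things in the scene. Friction and masses are not known exactly. Their poses are not given: they have to be found in the camera images.
- feeder: green and aluminium tin feeder, fixed. Origin on the worktop (z = 0) under the wheel's upright axis; +x away from the robot at yaw 0, z up. Base plate 190 x 120 mm, 10 mm high; gear housing under the wheel. At own x = +130 mm an open-ended track runs along its y (370 x 88 mm, floor 6 mm high, rails to 22 mm); the tins stand in it and are fed towards its own -y
- wheel_axis (a point): point on the upright axis of the hand wheel, 74 mm above the worktop, level with the top of the wheel's rim. The wheel is a black rim of 60 mm radius to the middle of the 14 mm thick bar (top of the rim at 75 mm), with three steel spokes and a hub whose top is 79 mm high
- feed_wheel (a joint): turn of the hand wheel in rad, growing clockwise seen from above; 0 at the start with the handle over the red mark, 6.283 after one full turn; stops at -0.6 and 7.5. It turns stiffly: about 1.7 N at the handle, and stays where it is left. One turn moves the pusher 65 mm
- crank_handle: red upright handle standing on the wheel's rim and carried round with it (a sleeve that also spins freely on its pin): cylinder of 22 mm diameter, 60 mm from the wheel's axis, red from 78 mm to 130 mm above the worktop. Origin on its axis, 72 mm above the worktop
- handle_top (a point): centre of the top of the red handle, 130 mm above the worktop
- index_mark (a point): red mark on the front edge of the green base, 84 mm from the wheel's axis on the feeder's own -x side; the handle stands in line with it at the start and must again at the end
- pusher: steel rack with an aluminium arm and a blue pusher plate behind the rear tin, driven by the wheel; its parts reach at most 43 mm high and pass under the wheel. It slides along the feeder's own -y as the wheel turns clockwise. Its origin coincides with the feeder's at the start
- tin_front: light grey round sample tin with screw lid, 65 mm diameter, 52 mm high, standing in the track, the one farther from the pusher; origin at the centre of its underside; one full turn of the wheel slides it 63 to 64 mm
- tin_rear: like tin_front, between it and the pusher plate; origin at the centre of its underside
- target_disc (a point): centre of the yellow-ringed black disc, 60 mm diameter, flush in the track floor, 6 mm above the worktop, where the front tin must stand
- tamper: bystander: coffee tamper with brown knob, 58 mm diameter, 86 mm high; origin at the centre of its underside
- label_roll: bystander: roll of white labels lying flat, 83 mm diameter, 30 mm high; origin at the centre of its underside
- sample_tin_muru: bystander: black sample tin, 65 mm diameter, 68 mm high; origin at the centre of its underside
- moisture_meter: bystander: grey hand-held meter lying flat, 136 x 56 x 29 mm; origin at the centre of its underside
There are look-alikes about, which are no part of the job. Leave any purple or turquoise look-alike of the tin_front alone.

How it is judged:
By the outcome, as a careful person would: the job done as asked, in the order asked, and still so for the second after the job is handed in, with the robot touching nothing.
It also fails if it takes over 58 s, if anything falls off the work surface, if the arm or the gripper's body presses on something with over 40 N, if the wrist force passes 120 N, or if a joint passes its speed limit or range.

ROBOT

A 7-joint arm with a two-finger parallel gripper is mounted at the origin on a cart in front of the work surface, level with it; the furniture and walls round the work are solid. World frame = base frame: x ahead of the robot, y to its left, z up, the work surface at z = 0. Lengths are in m, angles in degrees, forces in N, time in s.
With the tool pointing down it reaches from about 0.425 to 0.875 m from the base axis. Payload 4.7 kg.
Tool frame: the origin (TCP) lies between the finger pads; the fingertips stand env.finger_overhang ahead of it and the grasp point (between the pads) lies 5 mm behind it (env.finger_overhang is the distance from the TCP to the fingertips, in m); z points along the fingers, y is the line along which they close (so a half turn about z gives the same grasp; the last joint's range is limited). The gripper opens to 87 mm and grips with 3 to 60 N. Pads are 19 mm wide; open, the fingers measure 117 mm over their backs; the gripper's body (75 mm by 190 mm) begins 51 mm behind the grasp point.
Start: joints at [75.063, 18.392, -4.016, 83.108, 1.295, 78.541, -3.26], TCP at [0.176, -0.626, 0.237] pointing down, gripper open.
Joint ranges: [-163.93, 163.93], [-17.29, 119.83], [-79.2, 71.16], [3.27, 140.29], [-89.18, 269.18], [5.43, 117.66], [-154.24, 154.24]. Speed limits (degrees/s): [147.25, 147.25, 180, 180, 180, 180, 180].

INTERFACE

Orientations are given as [roll, pitch, yaw] about the fixed x, y, z axes, in that order (R = Rz(yaw) Ry(pitch) Rx(roll)).
In Python, from cell import telemetry, eyes, env, models gives the robot as it stands. The module is installed in compiled form; this text tells all that it offers.
- The arm moves only by the tool drive_tool, never from a script. Its arguments are lists of equal length, an entry for each row: "angular": the turn, a rotation vector about the tool's x, y, z in rad, a list of three; "delta_pos": the shift along the tool's x, y, z in cm, a list of three; "gripper": the finger opening in cm, from 0 to 8.7. A call has 1 to 20 rows; each row shifts and turns the commanded pose from where the row before left it, along the tool's axes as they then stand; what a row does not reach is not made up. A row lasts 1/10 s, in which the tool goes at most 50 mm and 8.59 degrees, less where a joint would pass 70% of its speed; a pose out of reach is approached as far as the arm can. A call with a gripper value outside its range is refused whole. The fingers move at their own pace and stop on an object; "squeeze" is the grip in N (left out, the last holds). Time passes only in rows, so rows that do not move let the fingers close. It gives the time, the measured TCP pose, the force, the opening and the grip force at its end, in the units of the state.
- telemetry.get_obs(): the state, without advancing time (a new reading comes with each control period).
- eyes.read_camera(name): name is "side" or "top" or "wrist"; returns a dict with "pixels" (400x640x3 uint8, red, green, blue), "mtx" (3x3 intrinsics, pixels), "origin" and "orientation" of the camera in the world. Camera axes: x right, y down, z forward; pixel columns grow to the right and rows downward; lengths in m; the calibration is good to about 2 mm. A picture is of the moment at which its call begins. There is no depth.
- env.sign_off(): hands the job in; it is judged then, once.
Trained networks look in a picture, given as the dict that the camera call returned (one of the last four; its "shot" number tells which), for a name from the list of things; names that differ only in an ending like _2 or _b are one class to them, and where a whole thing is asked for, a point or a joint stands for the part that bears it (a point fixed in the world has none). Each returns a list of dicts, best first, with "p" (0 to 1); they miss things now and then, are a little off and sometimes report something else, mostly with a low value. They report only what shows in the picture. A call takes as long as a camera call. They do not tell look-alikes from the thing itself.
- models.search_frame(picture, target): "centre" ([column, row] in pixels, amid what is visible of it).
- models.cut_out(picture, target): "pixels" (400x640 bool, what is visible of it) and "centre" ([column, row] in pixels, amid what is visible of it).
The state is a dict: "time_s": time; "qpos": joint angles; "joint_velocities": joint speeds; "effort": joint torques, N m; "tool_pos": TCP position; "tool_rot": TCP orientation; "force": force on the tool from outside, world axes, zero at the start; "wrist_torque": the same for the moment, N m; "grip_width": finger opening in m; "grasp_force": force on a finger pad.
Only numpy, scipy, OpenCV 4.12 (cv2) and the standard library are available. Lean on these libraries where they do the work, as an engineer would, in place of code of your own. Each camera call takes 0.05 s, during which the arm holds its last target. There are 200 camera calls.

## Working session

There is one attempt and no reset: what is moved stays moved. The work goes in short steps, Python scripts to look and compute and a tool call to move; the robot and the scene stay as the last step left them, time stands still between calls to the robot, and variables do not carry over. Pictures are saved under pics/ and viewed, at most 10 in all, crops included, and the job is handed in when it is done.

Besides the shell and the picture viewer there is one more tool, called by a JSON object that holds its "name" and its "arguments", one argument or row to a line. drive_tool: Moves the arm, as the interface text tells. Its arguments: {"type":"object","properties":{"angular":{"type":"array","items":{"type":"array","items":{"type":"number"}}},"delta_pos":{"type":"array","items":{"type":"array","items":{"type":"number"}}},"gripper":{"type":"array","items":{"type":"number"}},"squeeze":{"type":"number"}},"required":["angular","delta_pos","gripper"]}

```bash
mkdir -p pics; cat > h.py <<'E'
import numpy as np, cv2
from cell import telemetry, eyes, env, models
from scipy.spatial.transform import Rotation as R
def rot(o):
    o=np.array(o,float)
    if o.shape==(3,3): return o
    if o.size==4: return R.from_quat(o).as_matrix()
    return R.from_euler('xyz',o,degrees=True).as_matrix()
def ray(c,px):
    d=np.linalg.inv(c['mtx'])@np.array([px[0],px[1],1.]); return np.array(c['origin']),rot(c['orientation'])@d
def atz(c,px,z):
    o,d=ray(c,px); return o+d*(z-o[2])/d[2]
def proj(c,p):
    q=np.array(c['mtx'])@(rot(c['orientation']).T@(np.array(p)-np.array(c['origin']))); return q[:2]/q[2]
def save(c,n): cv2.imwrite('pics/'+n+'.png',c['pixels'][:,:,::-1])
E
python3 - <<'E'
from h import *
np.set_printoptions(precision=4,suppress=True)
s=telemetry.get_obs(); print({k:np.round(v,3) for k,v in s.items()}, env.finger_overhang)
for n in ('top','side'):
    c=eyes.read_camera(n); save(c,n+'0'); print(n,c['origin'],c['orientation'])
    for t,z in (('crank_handle',.104),('handle_top',.13),('wheel_axis',.074),('index_mark',.01),('target_disc',.006),('tin_front',.058),('tin_rear',.058),('tamper',.08),('label_roll',.03),('sample_tin_muru',.068),('moisture_meter',.029)):
        for r in models.search_frame(c,t)[:3]: print(t,round(r['p'],2),np.round(r['centre'],1),atz(c,r['centre'],z))
E
```

```text
{'time_s': np.float64(0.0), 'qpos': array([75.064, 18.441, -4.013, 83.174,  1.295, 78.54 , -3.26 ]), 'joint_velocities': array([ 0.034,  0.018, -0.119,  0.059, -0.002,  0.046, -0.038]), 'effort': array([  0.   , -49.129,  -0.404, -31.253,  -0.064,   0.044,   0.   ]), 'tool_pos': array([ 0.176, -0.625,  0.235]), 'tool_rot': array([-179.891,    0.006,   15.745]), 'force': array([ 1.047, -0.166,  0.415]), 'wrist_torque': array([-0.003,  0.043, -0.006]), 'grasp_force': np.float64(0.0), 'grip_width': np.float64(0.087)} 0.014
top [ 0.2909 -0.0152  1.4658] [-169.5094    0.9824  -91.6343]
handle_top 0.53 [304.8 220.5] [0.4748 0.0413 0.13  ]
wheel_axis 0.75 [303.7 186.4] [0.6007 0.0447 0.074 ]
wheel_axis 0.62 [391.6 266.5] [ 0.3205 -0.2396  0.074 ]
wheel_axis 0.4 [304.9 201.3] [0.5485 0.0418 0.074 ]
index_mark 0.56 [301.3 191. ] [0.5983 0.0564 0.01  ]
target_disc 0.58 [302.6 188.4] [0.6086 0.0517 0.006 ]
tin_front 0.85 [317.2 131.5] [ 0.8027 -0.0073  0.058 ]
tin_front 0.58 [255.4 132.2] [0.8078 0.2133 0.058 ]
tin_front 0.53 [286.1 174.7] [0.6481 0.106  0.058 ]
tin_rear 0.64 [269.2 176.6] [0.6
[... 511 characters left out ...]
04 ]
wheel_axis 0.82 [317.7 234.9] [0.5422 0.2012 0.074 ]
wheel_axis 0.44 [292.1 247.2] [0.6059 0.2832 0.074 ]
index_mark 0.59 [313.  232.7] [0.5659 0.0442 0.01  ]
index_mark 0.25 [432.9 289.5] [0.2448 0.3756 0.01  ]
target_disc 0.59 [315.4 233.4] [0.5586 0.0404 0.006 ]
tin_front 0.78 [237.  221.2] [0.7973 0.0761 0.058 ]
tin_front 0.54 [285.5 225. ] [0.6452 0.0985 0.058 ]
tin_front 0.44 [210.8 251.8] [0.8245 0.2887 0.058 ]
tin_rear 0.75 [284.4 239. ] [0.6368 0.1983 0.058 ]
tamper 0.92 [432.1 287.5] [0.2693 0.4872 0.08  ]
label_roll 0.57 [319.9 284. ] [0.5262 0.3967 0.03  ]
sample_tin_muru 0.79 [383.9 179.4] [ 0.3221 -0.3272  0.068 ]
moisture_meter 0.81 [384.2 200.8] [ 0.3278 -0.2016  0.029 ]
```

```bash
python3 - <<'E'
import cv2
a=cv2.imread('pics/top0.png');cv2.imwrite('pics/t1.png',cv2.resize(a[110:290,190:430],None,fx=3.3,fy=3.3,interpolation=2))
a=cv2.imread('pics/side0.png');cv2.imwrite('pics/s1.png',cv2.resize(a[150:320,180:450],None,fx=2.9,fy=2.9,interpolation=2))
E
```

```text
(no output)
```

View pics/t1.png

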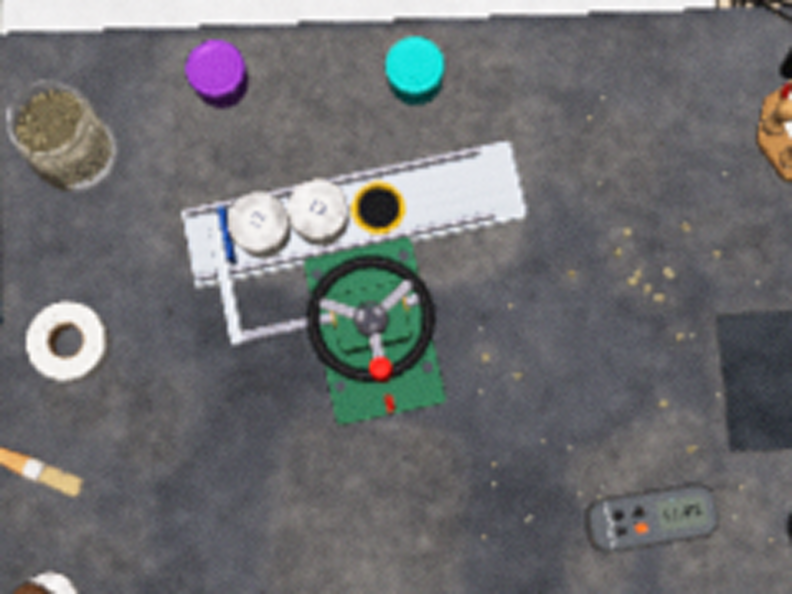

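View pics/s1.png

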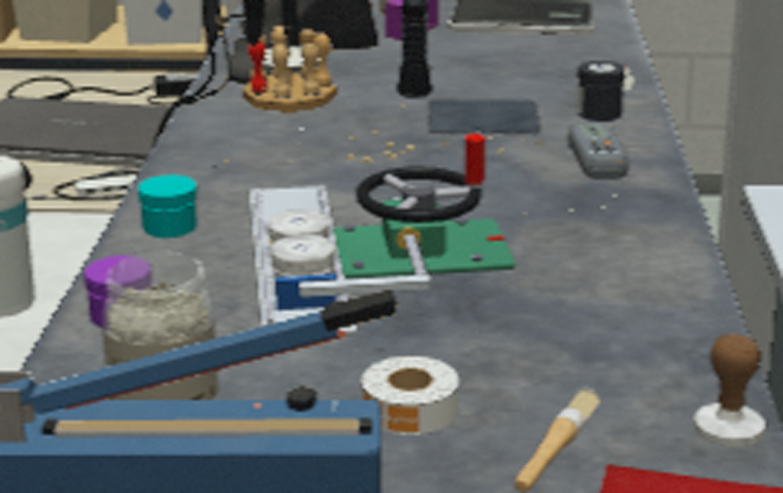

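The top view shows the handle at crop (380,369), the hub at (372,318), the red mark at (390,403) and the disc at (378,207). The white tins in the track are the ones for the job, and the purple and turquoise ones are the decoys. Next I refine these positions by colour.

```bash
python3 - <<'E'
from h import *
np.set_printoptions(precision=4,suppress=True)
c=eyes.read_camera('top'); p=c['pixels'].astype(int)
red=(p[:,:,0]>120)&(p[:,:,1]<70)&(p[:,:,2]<70)
red[:, :280]=0; red[:,340:]=0; red[:200]=0; red[250:]=0
n,l,st,ce=cv2.connectedComponentsWithStats(red.astype(np.uint8))
for i in range(1,n): print(st[i],ce[i],atz(c,ce[i],.13),atz(c,ce[i],.0105))
yel=(p[:,:,0]>150)&(p[:,:,1]>120)&(p[:,:,2]<90)
yel[:,:285]=0;yel[:,325:]=0;yel[:150]=0;yel[195:]=0
ys,xs=np.nonzero(yel); (e,ax,an)=cv2.fitEllipse(np.stack([xs,ys],1).astype(np.float32)); print('disc',e,ax,atz(c,e,.006))
dark=(p.max(2)<60); dark[:,:280]=0;dark[:,325:]=0;dark[:184]=0;dark[230:]=0
n,l,st,ce=cv2.connectedComponentsWithStats(dark.astype(np.uint8)); i=1+np.argmax(st[1:,4])
cn=cv2.findContours((l==i).astype(np.uint8),0,1)[0]; e,ax,an=cv2.fitEllipse(max(cn,key=len)); print('rim',st[i],e,ax,atz(c,e,.068))
print('hub',atz(c,(302.7,206.4),.079))
s=eyes.read_camera('side'); p=s['pixels'].astype(int)
red=(p[:,:,0]>120)&(p[:,:,1]<70)&(p[:,:,2]<70)
red[:, :320]=0; red[:,370:]=0; red[:180]=0; red[250:]=0
n,l,st,ce=cv2.connectedComponentsWithStats(red.astype(np.uint8))
for i in range(1,n): print('side',st[i],ce[i],atz(s,ce[i],.0105))
for q in ([.4735,.041,.13],[.4735,.041,.078]): print(proj(s,q))
E
```

```text
[302 219   7   6  36] [304.8611 221.3889] [0.4719 0.0412 0.13  ] [0.4881 0.0462 0.0105]
[307 230   2   4   7] [307.4286 231.7143] [0.438  0.0336 0.13  ] [0.4512 0.038  0.0105]
disc (304.21484375, 172.6602783203125) (13.787883758544922, 14.483010292053223) [0.6667 0.0446 0.006 ]
rim [283 188  39  38 355] (301.8774719238281, 206.3032684326172) (35.2833137512207, 36.0731201171875) [0.5326 0.0528 0.068 ]
hub [0.5303 0.0495 0.079 ]
side [341 196   6   3  17] [343.3529 197.0588] [ 0.4732 -0.2842  0.0105]
side [348 231   5   2   6] [350.3333 231.8333] [0.4488 0.0332 0.0105]
[343.0021 196.9073]
[342.7672 212.7154]
```

{"name": "drive_tool", "arguments": {
  "angular": [
    [0, 0, 0],
    [0, 0, 0],
    [0, 0, 0],
    [0, 0, 0],
    [0, 0, 0],
    [0, 0, 0],
    [0, 0, 0],
    [0, 0, 0],
    [0, 0, 0],
    [0, 0, 0],
    [0, 0, 0],
    [0, 0, 0],
    [0, 0, 0],
    [0, 0, 0],
    [0, 0, 0],
    [0, 0, 0],
    [0, 0, 0],
    [0, 0, 0],
    [0, 0, 0],
    [0, 0, 0]
  ],
  "delta_pos": [
    [2.77, -1.56, 0],
    [2.77, -1.56, 0],
    [2.77, -1.56, 0],
    [2.77, -1.56, 0],
    [2.77, -1.56, 0],
    [2.77, -1.56, 0],
    [2.77, -1.56, 0],
    [2.77, -1.56, 0],
    [2.77, -1.56, 0],
    [2.77, -1.56, 0],
    [1.53, -3.73, 0],
    [1.53, -3.73, 0],
    [1.53, -3.73, 0],
    [1.53, -3.73, 0],
    [1.53, -3.73, 0],
    [1.53, -3.73, 0],
    [1.53, -3.73, 0],
    [1.53, -3.73, 0],
    [1.53, -3.73, 0],
    [1.53, -3.73, 0]
  ],
  "gripper": [0, 0, 0, 0, 0, 0, 0, 0, 0, 0, 0, 0, 0, 0, 0, 0, 0, 0, 0, 0],
  "squeeze": 5
}}

```text
time_s: 3.3
tool_pos: [0.4466, 0.0018, 0.2368]
tool_rot: [179.9, -0.0, 15.7]
force: [-0.0, 0.6, 0.5]
grip_width: 0.0002
grasp_force: 0.0
```

{"name": "drive_tool", "arguments": {
  "angular": [
    [0, 0, -0.14],
    [0, 0, -0.14],
    [0, 0, -0.14],
    [0, 0, -0.14],
    [0, 0, -0.14],
    [0, 0, -0.14],
    [0, 0, -0.14],
    [0, 0, -0.14],
    [0, 0, -0.14],
    [0, 0, -0.14],
    [0, 0, -0.14],
    [0, 0, -0.14],
    [0, 0, -0.14],
    [0, 0, -0.14]
  ],
  "delta_pos": [
    [0, 0, 0],
    [0, 0, 0],
    [0, 0, 0],
    [0, 0, 0],
    [0, 0, 0],
    [0, 0, 0],
    [0, 0, 0],
    [0, 0, 0],
    [0, 0, 0],
    [0, 0, 0],
    [0, 0, 0],
    [0, 0, 0],
    [0, 0, 0],
    [0, 0, 0]
  ],
  "gripper": [0, 0, 0, 0, 0, 0, 0, 0, 0, 0, 0, 0, 0, 0]
}}

```text
time_s: 4.7
tool_pos: [0.4467, 0.0002, 0.2367]
tool_rot: [180.0, 0.0, 128.4]
force: [-0.3, 0.2, 0.4]
grip_width: 0.0003
grasp_force: 0.0
```

```bash
python3 - <<'E'
from h import *
s=telemetry.get_obs(); print({k:np.round(s[k],3) for k in ('time_s','qpos','tool_pos','tool_rot','force','grip_width')})
E
```

```text
{'time_s': np.float64(4.7), 'qpos': array([ 29.943,  -6.199, -30.833, 109.304,  -3.25 ,  76.022,  38.425]), 'tool_pos': array([0.447, 0.   , 0.237]), 'tool_rot': array([1.79993e+02, 2.90000e-02, 1.28383e+02]), 'force': array([-0.337,  0.245,  0.438]), 'grip_width': np.float64(0.0)}
```

{"name": "drive_tool", "arguments": {
  "angular": [
    [0, 0, -0.14],
    [0, 0, -0.14],
    [0, 0, -0.14],
    [0, 0, -0.14],
    [0, 0, -0.14],
    [0, 0, -0.14],
    [0, 0, -0.14],
    [0, 0, -0.14],
    [0, 0, -0.14],
    [0, 0, -0.14],
    [0, 0, -0.14],
    [0, 0, -0.14],
    [0, 0, -0.14],
    [0, 0, 0],
    [0, 0, 0],
    [0, 0, 0],
    [0, 0, 0],
    [0, 0, 0],
    [0, 0, 0],
    [0, 0, 0]
  ],
  "delta_pos": [
    [0, 0, 0],
    [0, 0, 0],
    [0, 0, 0],
    [0, 0, 0],
    [0, 0, 0],
    [0, 0, 0],
    [0, 0, 0],
    [0, 0, 0],
    [0, 0, 0],
    [0, 0, 0],
    [0, 0, 0],
    [0, 0, 0],
    [0, 0, 0],
    [0, 0, 2.6],
    [0, 0, 2.6],
    [0, 0, 2.6],
    [0, 0, 2.6],
    [0, 0, 2.5],
    [0, 0, 0],
    [0, 0, 0]
  ],
  "gripper": [0, 0, 0, 0, 0, 0, 0, 0, 0, 0, 0, 0, 0, 0, 0, 0, 0, 0, 0, 0]
}}

```text
time_s: 6.7
tool_pos: [0.4468, 0.0003, 0.108]
tool_rot: [180.0, -0.0, -127.7]
force: [1.1, 0.4, 1.1]
grip_width: 0.0008
grasp_force: 0.0
```

```bash
cat > plan.py <<'E'
from h import *
AX=np.array([.532,.0515]); PSI=9.5; OFF=.0205
def u(a): a=np.radians(a); return np.array([np.cos(a),np.sin(a)])
def pose(w,ymax=232.7,ymin=-47.3):   # wheel angle deg -> pusher xy, yaw
    phi=180+PSI-w; t=phi-90; n=np.clip(t,ymin-180,ymax-180)
    return AX+.06*u(phi)-OFF*u(n), n+180
def rows(ws,p0,y0):
    A=[];D=[]
    p=np.array(p0[:2]);y=y0
    for w in ws:
        q,ny=pose(w); d=q-p
        D.append([round(float(d@u(y))*100,2),round(float(d@u(y-90))*100,2),0]); a=round(np.radians(y-ny),3); A.append([0,0,float(a)])
        p=p+(D[-1][0]*u(y)+D[-1][1]*u(y-90))/100; y=y-np.degrees(a)
    print('ang',A);print('dp',D);print('end',p,y)
E
python3 - <<'E'
from plan import *
s=telemetry.get_obs(); print({k:np.round(s[k],4) for k in ('time_s','qpos','tool_pos','tool_rot','force')})
y=s['tool_rot'][2]%360
print(pose(0))
c=eyes.read_camera('wrist'); save(c,'w1')
rows([0],s['tool_pos'],y)
p,yy=pose(0)
rows(np.arange(4,52,4),p,yy)
E
```

```text
{'time_s': np.float64(6.7), 'qpos': array([ 22.9677,   1.0188, -26.416 , 118.8238,   0.5149,  60.2767,
       138.632 ]), 'tool_pos': array([4.468e-01, 3.000e-04, 1.080e-01]), 'tool_rot': array([ 1.799870e+02, -3.200000e-03, -1.276678e+02]), 'force': array([1.0681, 0.3974, 1.0875])}
(array([0.4604001 , 0.02528994]), np.float64(232.7))
ang [[0, 0, -0.006]]
dp [[-2.81, 0.45, 0]]
end [0.46036829 0.02526735] 232.67595378996234
ang [[0, 0, 0.0], [0, 0, 0.0], [0, 0, 0.0], [0, 0, 0.0], [0, 0, 0.0], [0, 0, 0.0], [0, 0, 0.0], [0, 0, 0.0], [0, 0, 0.0], [0, 0, 0.0], [0, 0, 0.0], [0, 0, 0.021]]
dp [[-0.3, 0.3, 0], [-0.31, 0.27, 0], [-0.34, 0.25, 0], [-0.35, 0.23, 0], [-0.37, 0.2, 0], [-0.38, 0.17, 0], [-0.39, 0.15, 0], [-0.4, 0.12, 0], [-0.41, 0.1, 0], [-0.41, 0.06, 0], [-0.42, 0.04, 0], [-0.42, 0.04, 0]]
end [0.47231694 0.07278182] 231.49678863022527
```

View pics/w1.png

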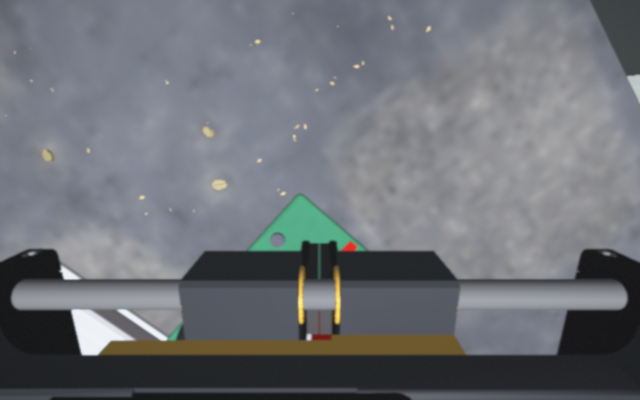

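The wrist view shows the closed fingers at about (320,290) and the red mark beside them at (350,245). The handle is hidden behind the gripper. I'll approach it and start pushing.

{"name": "drive_tool", "arguments": {
  "angular": [
    [0, 0, 0],
    [0, 0, 0],
    [0, 0, 0],
    [0, 0, 0],
    [0, 0, 0],
    [0, 0, 0],
    [0, 0, 0],
    [0, 0, 0],
    [0, 0, 0],
    [0, 0, 0],
    [0, 0, 0],
    [0, 0, 0],
    [0, 0, 0],
    [0, 0, 0],
    [0, 0, 0],
    [0, 0, 0]
  ],
  "delta_pos": [
    [-0.56, 0.09, 0],
    [-0.56, 0.09, 0],
    [-0.56, 0.09, 0],
    [-0.56, 0.09, 0],
    [-0.57, 0.09, 0],
    [-0.3, 0.3, 0],
    [-0.31, 0.27, 0],
    [-0.34, 0.25, 0],
    [-0.35, 0.23, 0],
    [-0.37, 0.2, 0],
    [-0.38, 0.17, 0],
    [-0.39, 0.15, 0],
    [-0.4, 0.12, 0],
    [-0.41, 0.1, 0],
    [-0.41, 0.06, 0],
    [-0.42, 0.04, 0]
  ],
  "gripper": [0, 0, 0, 0, 0, 0, 0, 0, 0, 0, 0, 0, 0, 0, 0, 0]
}}

```text
time_s: 8.35
tool_pos: [0.4705, 0.0694, 0.1075]
tool_rot: [-180.0, 0.0, -127.7]
force: [-1.4, -1.0, 0.7]
grip_width: 0.0005
grasp_force: 1.3
```

```bash
cat > look.py <<'E'
from plan import *
import sys
def handle():
    for n in ('top','side'):
        c=eyes.read_camera(n); p=c['pixels'].astype(int)
        red=((p[:,:,0]>90)&(p[:,:,1]<p[:,:,0]*.4)&(p[:,:,2]<p[:,:,0]*.4)).astype(np.uint8)
        m=np.zeros_like(red)
        if n=='top': m[175:235,275:335]=1
        else: m[180:225,290:362]=1
        k,l,st,ce=cv2.connectedComponentsWithStats(red*m)
        for i in range(1,k):
            if st[i][4]<4: continue
            q=atz(c,ce[i],.13 if n=='top' else .104)
            v=q[:2]-AX; print(n,st[i],np.round(q,4),'r',round(float(np.hypot(*v)),4),'wheel',round(float((180+PSI-np.degrees(np.arctan2(v[1],v[0])))%360),1))
        save(c,n+'_'+sys.argv[1])
if __name__=='__main__':
    s=telemetry.get_obs(); print({k:np.round(s[k],4) for k in ('time_s','qpos','tool_pos','tool_rot','force')})
    handle()
E
python3 look.py a
python3 -c "
import cv2
a=cv2.imread('pics/top_a.png')[150:270,230:390];b=cv2.imread('pics/side_a.png')[150:270,230:390]
cv2.imwrite('pics/v1.png',cv2.resize(cv2.hconcat([a,b]),None,fx=2.5,fy=2.5,interpolation=2))"
```

```text
{'time_s': np.float64(8.35), 'qpos': array([ 17.7844,   5.0929, -30.3675, 115.1578,   2.9546,  60.4677,
       128.3834]), 'tool_pos': array([0.4705, 0.0694, 0.1075]), 'tool_rot': array([-1.799949e+02,  8.800000e-03, -1.276754e+02]), 'force': array([-1.3793, -1.0203,  0.7389])}
side [337 201   7  18 105] [0.4831 0.0799 0.104 ] r 0.0566 wheel 39.6
```

View pics/v1.png

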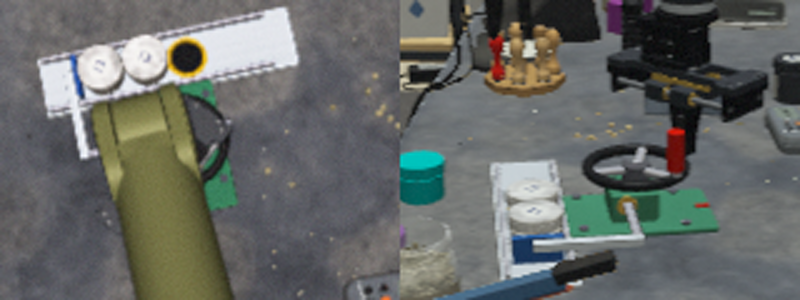

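The handle is moving with the fingers, at roughly 40–44° in the side view at (676,150). The tins haven't been touched. I'll carry on tracking.

```bash
python3 - <<'E'
from plan import *
s=telemetry.get_obs()
rows([48,52,56],s['tool_pos'],s['tool_rot'][2]%360)
p,y=pose(52); rows([56,60],p,y)
E
```

```text
ang [[0, 0, 0.015], [0, 0, 0.07], [0, 0, 0.07]]
dp [[-0.31, 0.07, 0], [-0.42, 0.12, 0], [-0.43, 0.13, 0]]
end [0.47587644 0.08092301] 223.4888030322007
ang [[0, 0, 0.07], [0, 0, 0.07]]
dp [[-0.42, 0.13, 0], [-0.43, 0.13, 0]]
end [0.47801776 0.08479855] 219.47859086816845
```

{"name": "drive_tool", "arguments": {
  "angular": [
    [0, 0, 0.015],
    [0, 0, 0.07],
    [0, 0, 0.07],
    [0, 0, 0.07],
    [0, 0, 0.07],
    [0, 0, 0.07],
    [0, 0, 0.07],
    [0, 0, 0.07],
    [0, 0, 0.07],
    [0, 0, 0.07],
    [0, 0, 0.07],
    [0, 0, 0.07],
    [0, 0, 0.07],
    [0, 0, 0.07],
    [0, 0, 0.07],
    [0, 0, 0.07],
    [0, 0, 0.07],
    [0, 0, 0.07],
    [0, 0, 0.07],
    [0, 0, 0.07]
  ],
  "delta_pos": [
    [-0.42, 0.07, 0],
    [-0.42, 0.12, 0],
    [-0.424, 0.13, 0],
    [-0.424, 0.13, 0],
    [-0.424, 0.13, 0],
    [-0.424, 0.13, 0],
    [-0.424, 0.13, 0],
    [-0.424, 0.13, 0],
    [-0.424, 0.13, 0],
    [-0.424, 0.13, 0],
    [-0.424, 0.13, 0],
    [-0.424, 0.13, 0],
    [-0.424, 0.13, 0],
    [-0.424, 0.13, 0],
    [-0.424, 0.13, 0],
    [-0.424, 0.13, 0],
    [-0.424, 0.13, 0],
    [-0.424, 0.13, 0],
    [-0.424, 0.13, 0],
    [-0.424, 0.13, 0]
  ],
  "gripper": [0, 0, 0, 0, 0, 0, 0, 0, 0, 0, 0, 0, 0, 0, 0, 0, 0, 0, 0, 0]
}}

```text
time_s: 10.45
tool_pos: [0.5385, 0.1162, 0.1075]
tool_rot: [179.9, -0.0, 155.1]
force: [-2.2, 1.3, 0.9]
grip_width: 0.0008
grasp_force: 1.1
```

```bash
python3 look.py b; python3 - <<'E'
from plan import *
p,y=pose(124); print(p,y)
s=telemetry.get_obs()
rows([128],s['tool_pos'],s['tool_rot'][2]%360)
E
```

```text
{'time_s': np.float64(10.45), 'qpos': array([  7.073 ,  13.8762, -24.6787, 105.4401,   6.3976,  62.0196,
        45.1183]), 'tool_pos': array([0.5385, 0.1162, 0.1075]), 'tool_rot': array([ 1.79901e+02, -3.89000e-02,  1.55094e+02]), 'force': array([-2.2019,  1.3252,  0.9031])}
side [311 205   7  16  66] [0.5608 0.1128 0.104 ] r 0.0677 wheel 124.7
[0.53822739 0.11459889] 155.5
ang [[0, 0, 0.065]]
dp [[-0.4, -0.01, 0]]
end [0.5426319  0.11398536] 151.51591769594594
```

{"name": "drive_tool", "arguments": {
  "angular": [
    [0, 0, 0.065],
    [0, 0, 0.07],
    [0, 0, 0.07],
    [0, 0, 0.07],
    [0, 0, 0.07],
    [0, 0, 0.07],
    [0, 0, 0.07],
    [0, 0, 0.07],
    [0, 0, 0.07],
    [0, 0, 0.07],
    [0, 0, 0.07],
    [0, 0, 0.07],
    [0, 0, 0.07],
    [0, 0, 0.07],
    [0, 0, 0.07],
    [0, 0, 0.07],
    [0, 0, 0.07],
    [0, 0, 0.07],
    [0, 0, 0.07],
    [0, 0, 0.07]
  ],
  "delta_pos": [
    [-0.42, 0.25, 0],
    [-0.424, 0.13, 0],
    [-0.424, 0.13, 0],
    [-0.424, 0.13, 0],
    [-0.424, 0.13, 0],
    [-0.424, 0.13, 0],
    [-0.424, 0.13, 0],
    [-0.424, 0.13, 0],
    [-0.424, 0.13, 0],
    [-0.424, 0.13, 0],
    [-0.424, 0.13, 0],
    [-0.424, 0.13, 0],
    [-0.424, 0.13, 0],
    [-0.424, 0.13, 0],
    [-0.424, 0.13, 0],
    [-0.424, 0.13, 0],
    [-0.424, 0.13, 0],
    [-0.424, 0.13, 0],
    [-0.424, 0.13, 0],
    [-0.424, 0.13, 0]
  ],
  "gripper": [0, 0, 0, 0, 0, 0, 0, 0, 0, 0, 0, 0, 0, 0, 0, 0, 0, 0, 0, 0]
}}

```text
time_s: 12.55
tool_pos: [0.5963, 0.0589, 0.1076]
tool_rot: [180.0, -0.1, 75.3]
force: [-0.4, 2.9, -0.0]
grip_width: 0.0006
grasp_force: 1.2
```

```bash
python3 look.py c; python3 - <<'E'
from plan import *
p,y=pose(204); print(p,y)
s=telemetry.get_obs()
rows([208],s['tool_pos'],s['tool_rot'][2]%360)
E
```

```text
{'time_s': np.float64(12.55), 'qpos': array([  1.4489,  18.0864, -11.3373,  99.0901,   3.8132,  63.1352,
       -25.7706]), 'tool_pos': array([0.5963, 0.0589, 0.1076]), 'tool_rot': array([ 1.799759e+02, -1.178000e-01,  7.529210e+01]), 'force': array([-0.3511,  2.8995, -0.027 ])}
side [304 196   5  16  31] [0.583  0.0475 0.104 ] r 0.0512 wheel 194.0
[0.59522165 0.05632423] 75.5
ang [[0, 0, 0.067]]
dp [[-0.59, 0.05, 0]]
end [0.5953965  0.05189954] 71.52514489560232
```

{"name": "drive_tool", "arguments": {
  "angular": [
    [0, 0, 0.067],
    [0, 0, 0.07],
    [0, 0, 0.07],
    [0, 0, 0.07],
    [0, 0, 0.07],
    [0, 0, 0.07],
    [0, 0, 0.07],
    [0, 0, 0.07],
    [0, 0, 0.07],
    [0, 0, 0.07],
    [0, 0, 0.07],
    [0, 0, 0.07],
    [0, 0, 0.07],
    [0, 0, 0.07],
    [0, 0, 0.07],
    [0, 0, 0.07],
    [0, 0, 0.07],
    [0, 0, 0.07],
    [0, 0, 0.07],
    [0, 0, 0.07]
  ],
  "delta_pos": [
    [-0.5, 0.05, 0],
    [-0.424, 0.13, 0],
    [-0.424, 0.13, 0],
    [-0.424, 0.13, 0],
    [-0.424, 0.13, 0],
    [-0.424, 0.13, 0],
    [-0.424, 0.13, 0],
    [-0.424, 0.13, 0],
    [-0.424, 0.13, 0],
    [-0.424, 0.13, 0],
    [-0.424, 0.13, 0],
    [-0.424, 0.13, 0],
    [-0.424, 0.13, 0],
    [-0.424, 0.13, 0],
    [-0.424, 0.13, 0],
    [-0.424, 0.13, 0],
    [-0.424, 0.13, 0],
    [-0.424, 0.13, 0],
    [-0.424, 0.13, 0],
    [-0.424, 0.13, 0]
  ],
  "gripper": [0, 0, 0, 0, 0, 0, 0, 0, 0, 0, 0, 0, 0, 0, 0, 0, 0, 0, 0, 0]
}}

```text
time_s: 14.65
tool_pos: [0.5486, -0.0093, 0.1077]
tool_rot: [-180.0, -0.2, -4.7]
force: [1.8, 0.5, -2.5]
grip_width: 0.0003
grasp_force: 1.2
```

```bash
python3 look.py d; python3 - <<'E'
from plan import *
p,y=pose(284); print(p,y)
s=telemetry.get_obs()
rows(list(range(288,352,4)),s['tool_pos'],s['tool_rot'][2])
E
```

```text
{'time_s': np.float64(14.65), 'qpos': array([ -2.326 ,  11.8523,   0.5804, 106.6672,  -0.1257,  61.3168,
       -96.4038]), 'tool_pos': array([ 0.5486, -0.0093,  0.1077]), 'tool_rot': array([-1.799904e+02, -1.643000e-01, -4.705800e+00]), 'force': array([ 1.8086,  0.5083, -2.4977])}
side [323 191   7  16  85] [ 0.5275 -0.016   0.104 ] r 0.0676 wheel 283.3
[ 0.54772926 -0.00992345] -4.5
ang [[0, 0, 0.068], [0, 0, 0.07], [0, 0, 0.07], [0, 0, 0.069], [0, 0, 0.07], [0, 0, 0.07], [0, 0, 0.07], [0, 0, 0.07], [0, 0, 0.07], [0, 0, 0.069], [0, 0, 0.049], [0, 0, 0.0], [0, 0, 0.0], [0, 0, 0.0], [0, 0, 0.0], [0, 0, 0.0]]
dp [[-0.45, 0.16, 0], [-0.42, 0.13, 0], [-0.42, 0.13, 0], [-0.43, 0.13, 0], [-0.42, 0.13, 0], [-0.42, 0.13, 0], [-0.43, 0.12, 0], [-0.42, 0.13, 0], [-0.42, 0.13, 0], [-0.43, 0.13, 0], [-0.42, 0.09, 0], [-0.42, -0.03, 0], [-0.41, -0.05, 0], [-0.41, -0.08, 0], [-0.41, -0.11, 0], [-0.39, -0.14, 0]]
end [0.49009106 0.01442863] -47.28932545581803
```

{"name": "drive_tool", "arguments": {
  "angular": [
    [0, 0, 0.068],
    [0, 0, 0.07],
    [0, 0, 0.07],
    [0, 0, 0.07],
    [0, 0, 0.07],
    [0, 0, 0.07],
    [0, 0, 0.07],
    [0, 0, 0.07],
    [0, 0, 0.07],
    [0, 0, 0.07],
    [0, 0, 0.05],
    [0, 0, 0],
    [0, 0, 0],
    [0, 0, 0],
    [0, 0, 0],
    [0, 0, 0]
  ],
  "delta_pos": [
    [-0.43, 0.14, 0],
    [-0.42, 0.13, 0],
    [-0.42, 0.13, 0],
    [-0.43, 0.13, 0],
    [-0.42, 0.13, 0],
    [-0.42, 0.13, 0],
    [-0.43, 0.13, 0],
    [-0.42, 0.13, 0],
    [-0.42, 0.13, 0],
    [-0.43, 0.13, 0],
    [-0.42, 0.09, 0],
    [-0.42, -0.03, 0],
    [-0.41, -0.05, 0],
    [-0.41, -0.08, 0],
    [-0.41, -0.11, 0],
    [0, 0, 0]
  ],
  "gripper": [0, 0, 0, 0, 0, 0, 0, 0, 0, 0, 0, 0, 0, 0, 0, 0]
}}

```text
time_s: 16.35
tool_pos: [0.4912, 0.0117, 0.1076]
tool_rot: [180.0, 0.0, -47.5]
force: [0.4, -1.3, 0.4]
grip_width: 0.0005
grasp_force: 0.2
```

```bash
python3 look.py e; python3 - <<'E'
from plan import *
p,y=pose(344); print(p,y)
import cv2
a=cv2.imread('pics/top_e.png')[150:270,230:390];b=cv2.imread('pics/side_e.png')[150:270,230:390]
cv2.imwrite('pics/v2.png',cv2.resize(cv2.hconcat([a,b]),None,fx=2.5,fy=2.5,interpolation=2))
E
```

```text
{'time_s': np.float64(16.35), 'qpos': array([  -7.048 ,    5.3675,    2.719 ,  114.1788,   -0.312 ,   60.4834,
       -141.6606]), 'tool_pos': array([0.4912, 0.0117, 0.1076]), 'tool_rot': array([ 1.799924e+02,  2.800000e-02, -4.747350e+01]), 'force': array([ 0.3608, -1.3167,  0.446 ])}
side [339 194   6  18  98] [0.4778 0.0187 0.104 ] r 0.0634 wheel 338.3
[0.49174716 0.01060358] -47.30000000000001
```

View pics/v2.png

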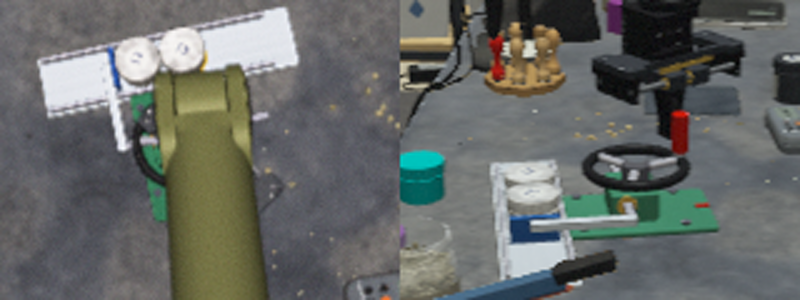

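{"name": "drive_tool", "arguments": {
  "angular": [
    [0, 0, 0],
    [0, 0, 0],
    [0, 0, 0],
    [0, 0, 0],
    [0, 0, 0],
    [0, 0, 0],
    [0, 0, 0],
    [0, 0, 0],
    [0, 0, 0],
    [0, 0, 0],
    [0, 0, 0],
    [0, 0, 0]
  ],
  "delta_pos": [
    [-0.39, -0.14, 0],
    [-0.39, -0.16, 0],
    [0, 0, 0],
    [0.5, 0, 0],
    [1.0, 0, 0],
    [2.95, 2.7, 0],
    [2.95, 2.7, 0],
    [2.95, 2.7, 0],
    [2.95, 2.7, 0],
    [2.95, 2.7, 0],
    [2.95, 2.7, 0],
    [0, 0, 0]
  ],
  "gripper": [0, 0, 0, 0, 0, 0, 0, 0, 0, 0, 0, 0]
}}

```text
time_s: 17.65
tool_pos: [0.4971, -0.2403, 0.1078]
tool_rot: [179.8, -0.2, -48.1]
force: [-0.3, -0.5, -0.6]
grip_width: 0.0003
grasp_force: 0.0
```

```bash
cat > acc.py <<'E'
from h import *
def cen(im,n):
    p=im.astype(int)
    w=np.clip(p[:,:,0]-1.4*np.maximum(p[:,:,1],p[:,:,2])-20,0,120).astype(float)
    m=np.zeros_like(w)
    if n=='top': m[205:227,292:318]=1
    else: m[184:220,331:360]=1
    w*=m; yy,xx=np.mgrid[:400,:640]
    return np.array([(w*xx).sum(),(w*yy).sum()])/w.sum()
def comp():
    for n in ('top','side'):
        c=eyes.read_camera(n); a=cen(cv2.imread(f'pics/{n}0.png')[:,:,::-1],n); b=cen(c['pixels'],n)
        z=.13 if n=='top' else .104
        print(n,a,b,atz(c,a,z),atz(c,b,z),'diff mm',(atz(c,b,z)-atz(c,a,z))*1000); save(c,n+'_f')
comp()
s=telemetry.get_obs(); print({k:np.round(s[k],4) for k in ('time_s','qpos','tool_pos','tool_rot','force')})
E
python3 acc.py
python3 -c "
import cv2
a=cv2.imread('pics/top_f.png')[150:260,240:380];cv2.imwrite('pics/v3.png',cv2.resize(a,None,fx=5,fy=5,interpolation=2))"
```

```text
top [304.86570018 221.21452395] [307.35403895 220.44414894] [0.47245194 0.04113366 0.13      ] [0.47472294 0.03299406 0.13      ] diff mm [ 2.27100263 -8.13959965  0.        ]
side [343.3360111  203.34806108] [342.60022975 202.42214245] [0.47221466 0.0278904  0.104     ] [0.47456273 0.01989098 0.104     ] diff mm [ 2.34807668 -7.99941319  0.        ]
{'time_s': np.float64(17.75), 'qpos': array([   9.632 ,   12.2167,   14.2434,  106.7502,   -3.3873,   61.4674,
       -112.5575]), 'tool_pos': array([ 0.4982, -0.2338,  0.1073]), 'tool_rot': array([ 1.799806e+02,  2.130000e-02, -4.774400e+01]), 'force': array([0.2966, 0.5323, 0.2968])}
```

View pics/v3.png

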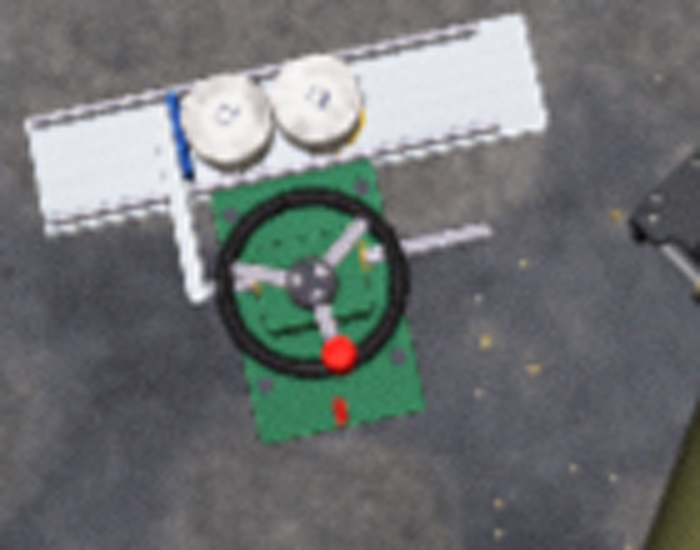

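Both cameras put the handle 8.4 mm short, so the wheel is at 352° as commanded; in the picture it sits at (340,352). I'll go back and push the remaining 8° in small steps.

```bash
python3 - <<'E'
from plan import *
s=telemetry.get_obs(); p=np.array(s['tool_pos'][:2]); y=s['tool_rot'][2]
def P(w): return AX+.06*u(180+PSI-w)-OFF*u(y+180)
def tf(d): return np.round([d@u(y)*100,d@u(y-90)*100],2)
pre=P(352)+.02*u(y)
print(pre,P(352),P(358),P(360)); print('to pre',tf(pre-p),'->352',tf(P(352)-pre),'->356',tf(P(356)-P(352)),'->359',tf(P(359)-P(356)),'->360',tf(P(360)-P(359)))
E
```

```text
[0.502011   0.00348169] [0.4885621  0.01828463] [0.48698964 0.02436491] [0.48660798 0.02642413]
to pre [-17.3  -16.23] ->352 [-2. -0.] ->356 [-0.37 -0.19] ->359 [-0.27 -0.16] ->360 [-0.09 -0.06]
```

{"name": "drive_tool", "arguments": {
  "angular": [
    [0, 0, 0],
    [0, 0, 0],
    [0, 0, 0],
    [0, 0, 0],
    [0, 0, 0],
    [0, 0, 0],
    [0, 0, 0],
    [0, 0, 0],
    [0, 0, 0],
    [0, 0, 0],
    [0, 0, 0],
    [0, 0, 0],
    [0, 0, 0],
    [0, 0, 0],
    [0, 0, 0],
    [0, 0, 0]
  ],
  "delta_pos": [
    [-2.88, -2.7, 0],
    [-2.88, -2.7, 0],
    [-2.88, -2.7, 0],
    [-2.88, -2.7, 0],
    [-2.88, -2.7, 0],
    [-2.88, -2.7, 0],
    [0, 0, 0],
    [-0.5, 0, 0],
    [-0.5, 0, 0],
    [-0.5, 0, 0],
    [-0.5, 0, 0],
    [-0.18, -0.09, 0],
    [-0.19, -0.1, 0],
    [-0.18, -0.1, 0],
    [0, 0, 0],
    [0, 0, 0]
  ],
  "gripper": [0, 0, 0, 0, 0, 0, 0, 0, 0, 0, 0, 0, 0, 0, 0, 0]
}}

```text
time_s: 19.35
tool_pos: [0.4864, 0.0253, 0.1075]
tool_rot: [180.0, 0.0, -47.6]
force: [0.8, -0.9, 0.9]
grip_width: 0.0003
grasp_force: 0.8
```

```bash
python3 acc.py
```

```text
top [304.86570018 221.21452395] [nan nan] [0.47245194 0.04113366 0.13      ] [nan nan nan] diff mm [nan nan nan]
side [343.3360111  203.34806108] [343.01494368 202.89770826] [0.47221466 0.0278904  0.104     ] [0.47323986 0.02400404 0.104     ] diff mm [ 1.02520155 -3.88636076  0.        ]
{'time_s': np.float64(19.45), 'qpos': array([  -8.4139,    4.8652,    2.4101,  114.7371,   -0.2288,   60.4096,
       -143.4718]), 'tool_pos': array([0.4864, 0.0253, 0.1075]), 'tool_rot': array([179.9909,   0.    , -47.5724]), 'force': array([ 0.831 , -0.9592, -0.4745])}acc.py:9: RuntimeWarning: invalid value encountered in divide
  return np.array([(w*xx).sum(),(w*yy).sum()])/w.sum()
```

{"name": "drive_tool", "arguments": {
  "angular": [
    [0, 0, 0],
    [0, 0, 0],
    [0, 0, 0]
  ],
  "delta_pos": [
    [-0.13, -0.08, 0],
    [0, 0, 0],
    [0, 0, 0]
  ],
  "gripper": [0, 0, 0]
}}

```text
time_s: 19.75
tool_pos: [0.4861, 0.0269, 0.1075]
tool_rot: [180.0, 0.0, -47.6]
force: [0.9, -1.0, 0.4]
grip_width: 0.0003
grasp_force: 0.9
```

```bash
python3 acc.py 2>/dev/null
```

```text
top [304.86570018 221.21452395] [nan nan] [0.47245194 0.04113366 0.13      ] [nan nan nan] diff mm [nan nan nan]
side [343.3360111  203.34806108] [343.10341525 203.04955941] [0.47221466 0.0278904  0.104     ] [0.4729549  0.02531929 0.104     ] diff mm [ 0.74024002 -2.57110382  0.        ]
{'time_s': np.float64(19.85), 'qpos': array([  -8.5227,    4.8363,    2.3217,  114.7693,   -0.2259,   60.4015,
       -143.6605]), 'tool_pos': array([0.4861, 0.0269, 0.1075]), 'tool_rot': array([ 1.79998e+02,  2.30000e-03, -4.75628e+01]), 'force': array([-0.5836, -1.5986, -0.2839])}
```

{"name": "drive_tool", "arguments": {
  "angular": [
    [0, 0, 0],
    [0, 0, 0],
    [0, 0, 0],
    [0, 0, 0],
    [0, 0, 0],
    [0, 0, 0],
    [0, 0, 0],
    [0, 0, 0],
    [0, 0, 0],
    [0, 0, 0]
  ],
  "delta_pos": [
    [0.5, 0, 0],
    [1.5, 0, 0],
    [2.88, 2.7, 0],
    [2.88, 2.7, 0],
    [2.88, 2.7, 0],
    [2.88, 2.7, 0],
    [2.88, 2.7, 0],
    [2.88, 2.7, 0],
    [0, 0, 0],
    [0, 0, 0]
  ],
  "gripper": [0, 0, 0, 0, 0, 0, 0, 0, 0, 0]
}}

```text
time_s: 20.85
tool_pos: [0.4965, -0.2265, 0.1073]
tool_rot: [180.0, 0.0, -47.7]
force: [-1.0, 1.0, -0.1]
grip_width: 0.0002
grasp_force: 0.0
```

```bash
python3 acc.py
```

```text
top [304.86570018 221.21452395] [305.01802767 221.18487282] [0.47245194 0.04113366 0.13      ] [0.47253366 0.04063683 0.13      ] diff mm [ 0.0817261  -0.49682831  0.        ]
side [343.3360111  203.34806108] [343.28691275 203.29151238] [0.47221466 0.0278904  0.104     ] [0.47237028 0.02740465 0.104     ] diff mm [ 0.15562348 -0.48574801  0.        ]
{'time_s': np.float64(20.95), 'qpos': array([   8.6303,   11.6119,   14.2852,  107.4675,   -3.2822,   61.3477,
       -113.2906]), 'tool_pos': array([ 0.497 , -0.2238,  0.1072]), 'tool_rot': array([-1.799858e+02,  4.810000e-02, -4.750230e+01]), 'force': array([ 0.0962,  0.6675, -0.1773])}
```

Both clear views agree: the handle is about 0.5 mm (0.5°) from its starting place. One last check of the tin and the bystanders.

```bash
python3 -c "
import cv2
a=cv2.imread('pics/top_f.png')[110:290,190:430];cv2.imwrite('pics/v4.png',cv2.resize(a,None,fx=3.3,fy=3.3,interpolation=2))"
```

```text
(no output)
```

View pics/v4.png

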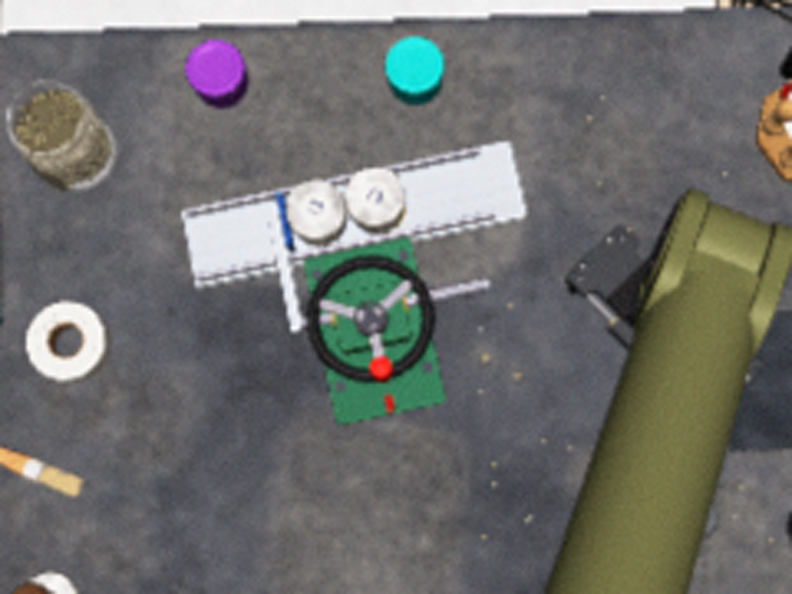

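The handle is back at (380,369), in line with the red mark. The front tin at (376,198) covers the disc, the bystanders in view are where they were, and the arm is clear.

```bash
python3 -c "
from cell import env; print(env.sign_off())"
```

```text
the job is handed in; nothing more can be done
None
```

I pushed the wheel through one full clockwise turn (handle within about 0.5° of its start over the red mark); the front tin now stands on the disc, and I handed the job in with the arm clear at about 21 s of the 58 s limit.

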